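# Fit a keyed drive shaft through its bearing into the pulley and hold it home

## Robot

A 6-joint arm with a two-finger parallel gripper is mounted at the origin on the work surface. World frame = base frame: x ahead of the robot, y to its left, z up, the work surface at z = 0. Lengths are in m, angles in rad, forces in N, time in s.
With the tool pointing down it reaches from about 0.275 to 0.75 m from the base axis. Payload 10.2 kg.
Tool frame: the origin (TCP) lies between the finger pads, 19 mm behind the fingertips; this is the grasp point; z points along the fingers, y is the line along which they close (so a half turn about z gives the same grasp; the last joint's range is limited). The gripper opens to 85 mm and grips with 20 to 120 N. Pads are 22 mm wide; open, the fingers measure 114 mm over their backs; the gripper's body (76 mm by 85 mm) begins 54 mm behind the grasp point. The pads swing forward as they close: fully open they stand 13 mm farther back than shut.
Start: joints at [0.996, 0.313, 1.498, -0, 1.331, -0.223], TCP at [0.181, 0.493, 0.25] pointing down, gripper open.
Joint ranges: [-2.94, 2.94], [-0.97, 2.17], [0.19, 2.56], [-1.23, 4.37], [0.02, 3.11], [-2.88, 2.88]. Speed limits (rad/s): [2.39, 2.39, 3.01, 3.14, 3.14, 3.14].

## Interface

Orientations are given as a unit quaternion [w, x, y, z].
In Python, from bench import arm gives the robot as it stands. The module is installed in compiled form; this text tells all that it offers. Calls block until the motion is done:
- arm.reach(position, orientation): joint-space move of the TCP to a pose.
- arm.servo_line(position, rot=None, max_speed=0.15, contact_N=None): straight line of the TCP; rot=None keeps the orientation; max_speed is the mean speed in m/s. With contact_N (N) it stops when the force on the tool has changed by that much, and returns True; else False.
- arm.goto_joints(angles): joint-space move.
- arm.move_gripper(opening): finger opening in m; the grip force is fixed at half the most; returns when the fingers have stopped.
- arm.hold(seconds).
- arm.ik(position, orientation): joint angles nearest the present ones, or None.
- arm.read_state(): the state.
- arm.capture(name): name is "side" or "top"; returns (picture, depth): 420x560x3 uint8, red, green, blue; 420x560 float32, m along the optical axis (not along the pixel's ray), 0 where there is no reading.
- arm.camera_model(name): a dict with "fx", "fy", "cx", "cy" (pixels), "T" (4x4, takes a point from camera to world coordinates). Camera axes: x right, y up, looking along -z (the intrinsics and any distortion apply to the point x, -y, -z); pixel columns grow to the right and rows downward; lengths in m; the calibration is good to about 2 mm. A picture is of the moment at which its call begins. camera_model takes no time and is no camera call.
A pose or a line that the arm cannot do raises arm.Unreachable and nothing moves.
- arm.close_job(): hands the job in; it is judged then, once.
The state is a dict: "clock": time; "qpos": joint angles; "dq": joint speeds; "effort": joint torques, N m; "tcp_pos": TCP position; "tcp_rot": TCP orientation; "contact_force": force on the tool from outside, world axes, zero at the start; "ft_torque": the same for the moment, N m; "grip_width": finger opening in m; "grip_force": force on a finger pad.
Only numpy, scipy, OpenCV 4.12 (cv2) and the standard library are available. Lean on these libraries where they do the work, as an engineer would, in place of code of your own. Each camera call takes 0.05 s, during which the arm holds its last target. There are 200 camera calls.

## Task

On the garage bench, take the square-headed keyed shaft out of the wooden stand and slide it, key end down, through the bearing bore on top of the bracket. Push lightly and turn it until its key slips into the pulley's keyway, then keep pushing, without forcing it, against the spring below until the shaft's collar is home on the bracket. Finish while still gripping the shaft's head and holding it pressed home (the spring lifts it if you let go), and leave the other things on the bench where they are.

Things in the scene. Friction and masses are not known exactly. Their poses are not given: they have to be found in the camera images.
- shaft: Keyed steel shaft, 0.4 kg (+-20%), 116 mm long, upright in one of the stand's holes, hung by its collar (origin then 10 mm above the bench). Origin: centre of its lower end; z up. Round tail 17.4 mm diameter, z 0-30; key on the tail's +x side, 6 mm wide, z 10-30, out to 12.5 mm from the axis; journal 28 mm diameter, chamfered foot, z 30-70; collar 38 mm, z 70-76; square head above.
- shaft_head (a point): Centre of the shaft's square head, the part to grip: 24 x 24 mm, 40 mm high, faces square to the shaft's x and y; 96 mm above the shaft's origin, axes as the shaft's (yaw at the start within 0.7 rad of the world's).
- stand: Fixed plywood block 66 (x) x 180 (y) x 80 mm high; origin at the centre of its underside. Two vertical through holes of 31.5 mm diameter at y = -50 and +50 mm; a shaft must rise 70 mm to clear it.
- plain_shaft: A shaft of the same size and steel, without a key and with a round head (26 mm diameter), in the other hole of the stand, its top 126 mm above the bench: not wanted, leave it. Origin at its lower end.
- bracket: Fixed bearing bracket; origin at the centre of its underside. Base plate 120 (x) x 140 (y) x 10 mm; two cheeks at y = +-58 mm; over them a bridge 56 (x) x 128 (y) mm, z 52-82 mm, with a vertical bearing bore of 29.6 mm diameter through it, on the bracket's z axis. The pulley sits under the bridge on the same axis.
- bore (a point): Centre of the bearing bore's mouth, on the bridge's upper face, 82 mm above the bench; axes as the bracket's. The shaft's collar comes to rest here: the shaft's origin is then 12 mm above the bench.
- pulley_top (a point): On the bore's axis in the pulley's upper face, 40 mm above the bench; axes as the bracket's. Pulley 90 mm diameter, z 14-40, braked (slips at 1.5 N m); bore 19 mm, one keyway 8 mm wide. The keyway points up to 0.45 rad either side of the bracket's +x, which way is not reported: feel for it, or look at the small dark boss near the rim, straight over it.
- key_stop (a point): On the axis, 30 mm above the bench: where the shaft's lower end stops while its key rests on the pulley's upper face (collar 18 mm above the bridge). With the key within about 0.09 rad of the keyway's middle it goes on down.
- plunger (a joint): Spring plunger in the middle of the pulley's bore, in m: 0 = up and untouched (its top 20 mm above the bench), growing as the shaft's tail presses it down; 0.008 when the shaft's collar sits on the bridge (which stops the shaft). Its spring pushes up with 7 N at 0 and 12 N at 0.008, more than the shaft's weight.
- tape_roll: Grey roll of tape, 64 mm diameter, 24 mm high, between stand and bracket; bystander. Origin at the centre of its underside.
- spare_pulley: Small steel pulley, 70 mm diameter, 28 mm high; bystander. Origin at the centre of its underside.
- screw_jar: Glass jar, 60 mm diameter, 75 mm high; bystander. Origin at the centre of its underside.
- spray_can: Metal can, 60 mm diameter, 170 mm high; bystander. Origin at the centre of its underside.
- wrench: Flat wrench 180 mm long, lying near the robot; bystander. x along it.
- screwdriver: Screwdriver 200 mm long, lying beyond the stand; bystander. x along it.
There are look-alikes about, which are no part of the job. What is shaped like the shaft but black or pink is not meant.

How it is judged:
By the outcome, as a careful person would: the job done as asked, in the order asked, and still so for the second after the job is handed in, while the arm keeps its last pose, push and grip.
It also fails if it takes over 51 s, if anything falls off the work surface, if the arm or the gripper's body presses on something with over 40 N, if the wrist force passes 120 N, or if a joint passes its speed limit or range.

## Working session

There is one attempt and no reset: what is moved stays moved. The work goes in short steps, each a Python script; the robot and the scene stay as the last script left them, time stands still between calls to the robot, and variables do not carry over. Pictures are saved under pics/ and viewed, at most 10 in all, crops included, and the job is handed in when it is done.

```bash
mkdir -p pics; cat > h.py <<'E'
import numpy as np, cv2
from bench import arm
def world(name,u,v,d):
    c=arm.camera_model(name)
    x=(u-c["cx"])/c["fx"]*d; y=(v-c["cy"])/c["fy"]*d
    return (c["T"]@np.array([x,-y,-d,1]))[:3]
def shot(name,tag):
    p,d=arm.capture(name); np.savez(f"pics/{tag}.npz",p=p,d=d)
    cv2.imwrite(f"pics/{tag}.png",p[:,:,::-1]); return p,d
E
python3 - <<'E'
from h import *
for n in("top","side"):
    shot(n,n+"0"); c=arm.camera_model(n); print({k:v for k,v in c.items() if k!="T"}, np.round(c["T"],3).tolist())
print(arm.read_state())
E
```

```text
{'fx': 462.68864097295767, 'fy': 462.68864097295767, 'cx': 273.289359551708, 'cy': 214.01751093541586} [[0.001, 0.985, -0.173, 0.314], [-1.0, 0.002, 0.005, -0.028], [0.005, 0.173, 0.985, 1.381], [0.0, 0.0, 0.0, 1.0]]
{'fx': 456.9106313109529, 'fy': 456.9106313109529, 'cx': 278.1584634071681, 'cy': 209.63827823926044} [[0.982, 0.099, -0.16, 0.328], [-0.187, 0.58, -0.792, -1.103], [0.014, 0.808, 0.589, 0.879], [0.0, 0.0, 0.0, 1.0]]
{'clock': 0.1, 'qpos': array([ 9.95625342e-01,  3.13377807e-01,  1.49833878e+00, -1.62697721e-06,
        1.33099630e+00, -2.23354266e-01]), 'dq': array([ 1.04977912e-03,  3.82375386e-06, -3.64823958e-03,  3.47552175e-04,
       -5.90948739e-04,  1.23965882e-03]), 'effort': array([ 4.37366354e-03, -4.12901831e+01, -2.60142982e+01, -1.60744316e-04,
        3.02263892e-03, -1.90957206e-05]), 'tcp_pos': array([0.18079435, 0.49267416, 0.24950901]), 'tcp_rot': array([-2.17010038e-04,  1.75002333e-01,  9.84567859e-01, -5.16366527e-04]), 'contact_force': array([ 0.20158574,  0.07165672, -0.18522327]), 'ft_torque': array([0.04382089, 0.03207394, 0.03661549]), 'grip_force': 0.0, 'grip_width': 0.0853703233646937}
```

View pics/top0.png

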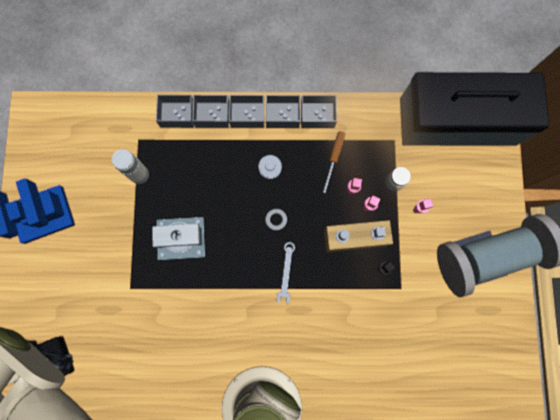

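View pics/side0.png

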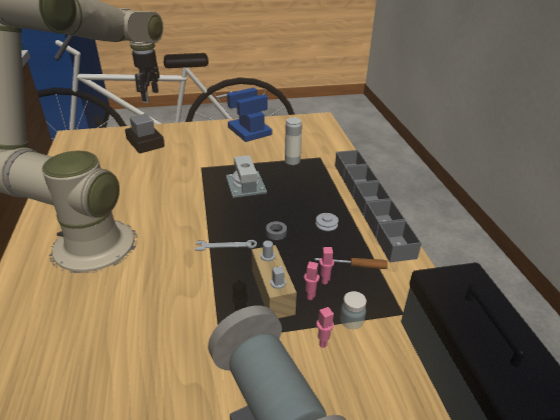

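Top view: the stand is at (360,235), with steel shafts at (343,236) and (380,233). The look-alikes are pink at (355,185), (372,203) and (424,206), and black at (387,267). The bracket is at (178,237). The target is one of the two steel heads, so I'll enlarge to see which is square.

```bash
python3 - <<'E'
from h import *
t=np.load("pics/top0.npz")["p"]; s=np.load("pics/side0.npz")["p"]
def crop(p,x,y,w,h): return cv2.resize(p[y:y+h,x:x+w],(400,300),interpolation=cv2.INTER_CUBIC)
im=np.vstack([np.hstack([crop(t,320,210,80,60),crop(t,140,207,80,60)]),np.hstack([crop(s,235,232,80,60),crop(s,210,145,80,60)])])
cv2.imwrite("pics/crop0.png",im[:,:,::-1])
E
```

```text
(no output)
```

View pics/crop0.png

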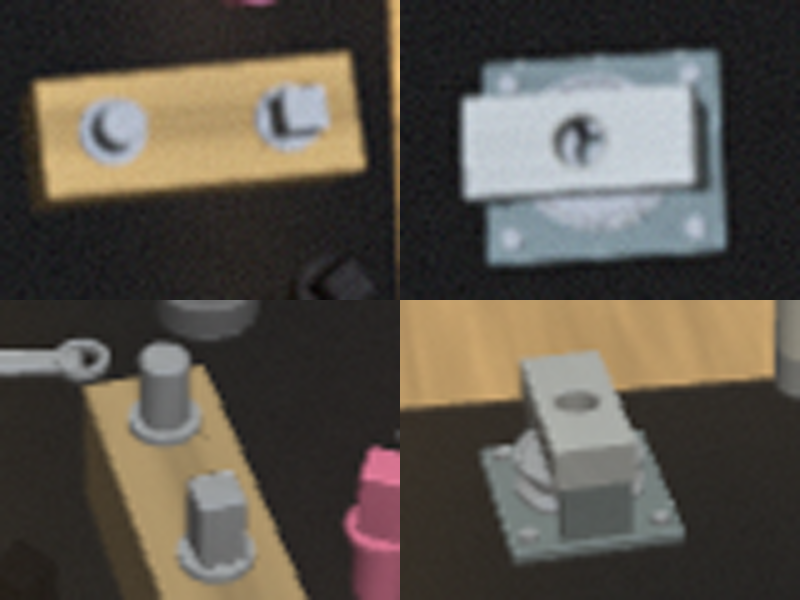

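The square head is the right-hand one, at top px (381,232). Its neighbour at (343,236) is round, so it's the plain shaft. The bore mouth is at about (176,235). Next I'll measure with depth, averaging frames to bring out the boss.

```bash
cat >> h.py <<'E'
def cloud(name,d):
    c=arm.camera_model(name); v,u=np.mgrid[:420,:560]
    P=np.stack([(u-c["cx"])/c["fx"]*d,-(v-c["cy"])/c["fy"]*d,-d,np.ones_like(d)],-1)
    return (P@c["T"].T)[...,:3]
def rect(P,box,z0,z1):
    x,y,w,h=box; Q=P[y:y+h,x:x+w].reshape(-1,3); Q=Q[(Q[:,2]>z0)&(Q[:,2]<z1)]
    r=cv2.minAreaRect((Q[:,:2]*1000).astype(np.float32))
    return len(Q),np.round(Q.mean(0),4),np.round(r[0],1),np.round(r[1],1),round(r[2],1)
E
python3 - <<'E'
from h import *
tiles=[]
for n,boxes in (("top",dict(head=(368,220,30,25),stand=(320,212,80,45),bridge=(145,215,65,45),base=(145,207,70,60))),("side",dict(head=(268,262,22,20),stand=(250,240,50,80),bridge=(225,150,40,40),base=(215,160,60,40)))):
    f=[arm.capture(n) for _ in range(8)]
    p=np.mean([a for a,_ in f],0); D=np.array([b for _,b in f]); d=np.median(D,0)
    np.savez(f"pics/avg_{n}.npz",p=p,d=d)
    P=cloud(n,d)
    for k,b in boxes.items():
        z={"head":(.118,.135),"stand":(.074,.084),"bridge":(.074,.09),"base":(.004,.016)}[k]
        print(n,k,*rect(P,b,*z))
    x,y=((150,207) if n=="top" else (222,150))
    c=cv2.resize(p[y:y+56,x:x+50].astype(np.uint8),(400,448),interpolation=cv2.INTER_CUBIC)
    tiles.append(cv2.convertScaleAbs(c,alpha=1.1))
cv2.imwrite("pics/boss.png",np.hstack(tiles)[:,:,::-1])
E
```

```text
top head 80 [ 0.4855 -0.3276  0.1252] [ 485.9 -328.2] [23.4 23.3] 8.4
top stand 1182 [ 0.4814 -0.2774  0.0799] [ 482.3 -278.9] [ 66.1 180.3] 5.6
top bridge 838 [0.4801 0.2421 0.0813] [480.7 241.9] [ 56.4 127.5] 3.7
top base 796 [0.4731 0.235  0.0096] [483.8 232.2] [171.5 163.3] 5.8
side head 99 [ 0.4867 -0.3302  0.1254] [ 486.8 -327.3] [23.3 23.7] 9.1
side stand 974 [ 0.4812 -0.2915  0.0808] [ 483.2 -276.7] [ 66.6 182.7] 5.5
side bridge 357 [0.4814 0.2366 0.0824] [481.8 244.3] [ 56.4 132.7] 4.0
side base 445 [0.4816 0.2312 0.0096] [481.  271.5] [247.1 213. ] 83.4
```

View pics/boss.png

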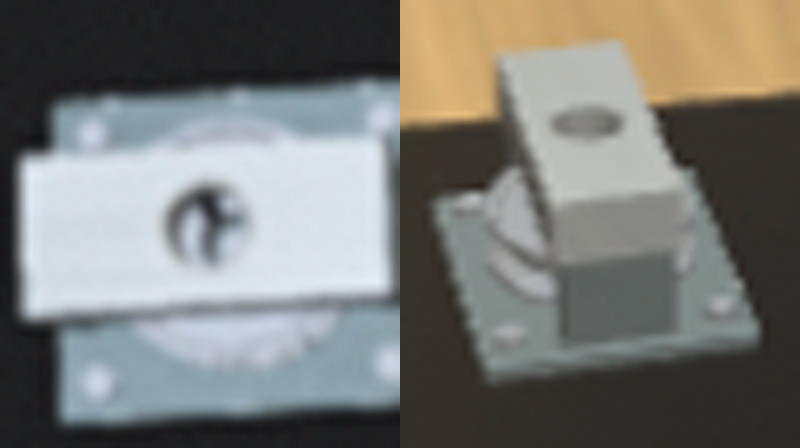

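The bore and bridge sizes agree with the spec, and the bracket yaw is about 0.066. The boss isn't obvious yet, so I'll rectify the pulley plane (z=40 mm) about the axis.

```bash
python3 - <<'E'
from h import *
p=np.load("pics/avg_top.npz")["p"].astype(np.float32)
c=arm.camera_model("top"); Ti=np.linalg.inv(c["T"])
def rectify(z,R,N=500):
    a=np.linspace(-R,R,N); X,Y=np.meshgrid(0.4812-a,0.2428-a,indexing="ij")  # up=+x, right=-y
    Q=np.stack([X,Y,np.full_like(X,z),np.ones_like(X)],-1)@Ti.T
    d=-Q[...,2]; u=c["cx"]+c["fx"]*Q[...,0]/d; v=c["cy"]-c["fy"]*Q[...,1]/d
    return cv2.remap(p,u.astype(np.float32),v.astype(np.float32),cv2.INTER_CUBIC)
im=[]
for R in(.05,.02):
    r=rectify(.04,R,400); r=np.clip((r-60)*1.3,0,255).astype(np.uint8)
    for g in (10,20,30,40): 
        rad=int(g*.001/R*200)
        if rad<200 and g in((40,) if R==.05 else (10,)): cv2.circle(r,(200,200),rad,(255,0,0),1)
    im.append(r)
cv2.imwrite("pics/rect.png",np.hstack(im)[:,:,::-1])
E
```

```text
(no output)
```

View pics/rect.png

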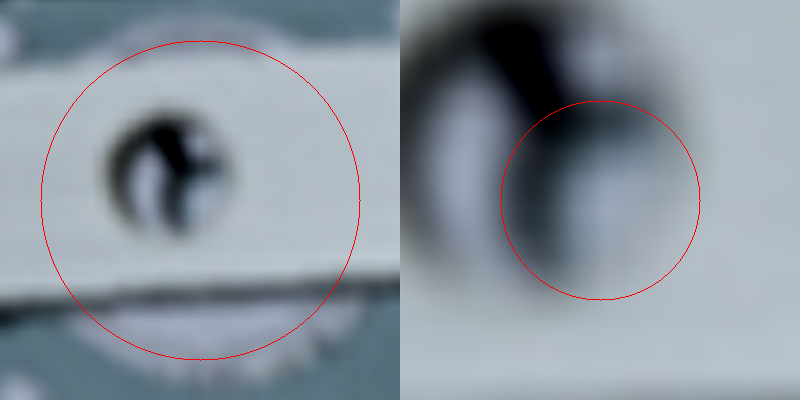

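The keyway is visible through the bore: a dark slot running up-left from the pulley bore (600,200) to about (515,35). That puts it at a world yaw of about +0.45, inside the allowed 0.066±0.45. Now to grasp the shaft and refine the bore centre.

```bash
cat >> h.py <<'E'
def Q(yaw):
    a=np.pi/2+yaw/2; return [0,np.cos(a),np.sin(a),0]
def st(m=""):
    s=arm.read_state(); print(m,"t",round(s["clock"],2),"p",np.round(s["tcp_pos"],4),"F",np.round(s["contact_force"],1),"M",np.round(s["ft_torque"],2),"w",round(s["grip_width"],4),"gf",round(s["grip_force"],1),"q",np.round(s["qpos"],2)); return s
E
python3 - <<'E'
from h import *
for n in("top","side"):
    p=np.load(f"pics/avg_{n}.npz")["p"].astype(np.float32); c=arm.camera_model(n); Ti=np.linalg.inv(c["T"])
    a=np.linspace(-.022,.022,441); X,Y=np.meshgrid(.4812+a,.2431+a,indexing="ij")
    q=np.stack([X,Y,np.full_like(X,.082),np.ones_like(X)],-1)@Ti.T; d=-q[...,2]
    r=cv2.remap(p,(c["cx"]+c["fx"]*q[...,0]/d).astype(np.float32),(c["cy"]-c["fy"]*q[...,1]/d).astype(np.float32),cv2.INTER_CUBIC).mean(-1)
    ref=np.percentile(r,85); m=(r<ref*.8).astype(np.uint8)
    cs=max(cv2.findContours(m,cv2.RETR_EXTERNAL,cv2.CHAIN_APPROX_NONE)[0],key=cv2.contourArea)
    e=cv2.fitEllipse(cs); print(n,"bore x,y",.4812+(e[0][1]-220)*1e-4,.2431+(e[0][0]-220)*1e-4,"axes mm",np.array(e[1])*.1)
h=np.array([.4866,-.3277])
arm.reach([*h,.20],Q(.15)); st("above")
arm.servo_line([*h,.112],max_speed=.1,contact_N=8); st("at")
arm.move_gripper(0.02); st("grip")
E
```

```text
top bore x,y 0.48348950347900393 0.24298360595703125 axes mm [27.65849915 28.38099976]
side bore x,y 0.4814455780029297 0.2439194534301758 axes mm [25.4323349  31.33838806]
above t 3.98 p [ 0.4869 -0.3271  0.2001] F [-0.1  0.4 -0.7] M [ 0.05 -0.02 -0.01] w 0.0853 gf 0.0 q [-0.79  0.49  1.38  0.    1.28 -2.51]
at t 5.01 p [ 0.4869 -0.328   0.1127] F [-0.3 -0.3  0.2] M [0.01 0.01 0.04] w 0.0857 gf 0.0 q [-0.79  0.58  1.47  0.    1.09 -2.51]
grip t 5.6 p [ 0.4867 -0.3276  0.1123] F [-1.   1.9  4. ] M [ 0.28  0.08 -0.03] w 0.0231 gf 60.1 q [-0.79  0.58  1.47  0.    1.09 -2.51]
```

```bash
python3 - <<'E'
from h import *
arm.servo_line([.4867,-.3276,.265],max_speed=.15); s=st("lift")
arm.reach([.482,.2432,.265],Q(.45)); st("over")
arm.servo_line([.482,.2432,.192],max_speed=.15,contact_N=6); st("low")
shot("side","s1"); p,d=shot("top","t1")
s=np.load("pics/s1.npz")["p"]
cv2.imwrite("pics/c1.png",cv2.resize(s[90:210,180:320],(700,600),interpolation=cv2.INTER_CUBIC)[:,:,::-1])
E
```

```text
lift t 6.77 p [ 0.4864 -0.3274  0.2639] F [ 0.   0.4 -4.6] M [ 0.   -0.04  0.  ] w 0.0233 gf 59.0 q [-0.79  0.44  1.28 -0.    1.42 -2.51]
over t 8.82 p [0.4824 0.2425 0.2649] F [-0.4  0.2 -5.2] M [-0.03  0.04  0.05] w 0.0231 gf 59.0 q [ 0.25  0.34  1.43 -0.    1.38 -1.77]
low t 9.45 p [0.4826 0.2431 0.1929] F [ 0.4 -0.2 -4.2] M [-0.01  0.05  0.03] w 0.0232 gf 58.9 q [ 0.25  0.4   1.54 -0.    1.21 -1.77]
```

View pics/c1.png

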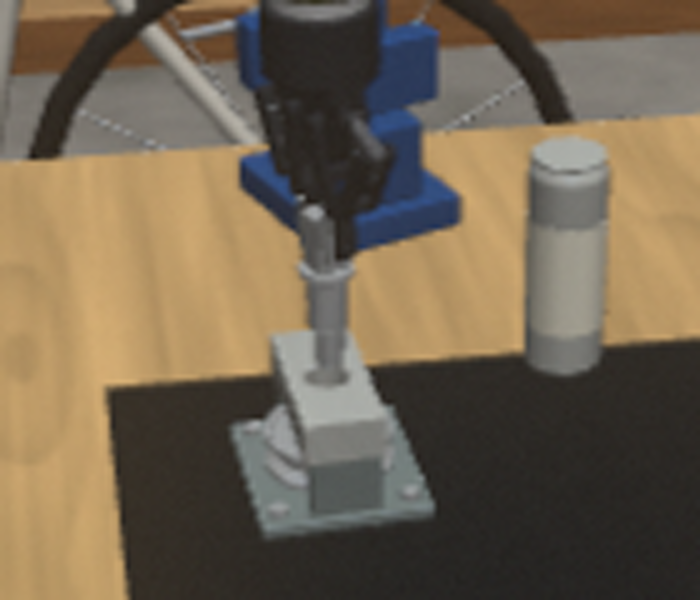

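The shaft is upright, with its tip just over the bore mouth at (327,375). Descending with contact stop.

```bash
python3 - <<'E'
from h import *
print(arm.servo_line([.482,.2432,.160],max_speed=.06,contact_N=6)); st("a")
print(arm.servo_line([.482,.2432,.137],max_speed=.04,contact_N=8)); st("b")
E
```

```text
False
a t 10.23 p [0.4821 0.2432 0.1601] F [ 0.1  0.4 -4. ] M [-0.01 -0.03  0.03] w 0.023 gf 58.9 q [ 0.25  0.43  1.58 -0.    1.13 -1.77]
True
b t 10.57 p [0.4816 0.2439 0.1521] F [-0.9  5.1 -4. ] M [1.08 0.18 0.03] w 0.0231 gf 59.2 q [ 0.25  0.44  1.58  0.    1.12 -1.77]
```

```bash
cat >> h.py <<'E'
def comply_down(x,y,z0,z1,step=.003,fmax=15,rot=None,speed=.04,base=-4.3):
    z=z0
    while z>z1+1e-6:
        z=max(z-step,z1)
        hit=arm.servo_line([x,y,z],rot,max_speed=speed,contact_N=fmax)
        s=arm.read_state(); F=s["contact_force"]
        g=np.clip(F[:2]*1.5e-4,-.001,.001); x+=g[0]; y+=g[1]
        if hit or F[2]-base>fmax: break
    return x,y,z
E
python3 - <<'E'
from h import *
print(comply_down(.482,.2439,.152,.1375,fmax=10)); st("c")
E
```

```text
(np.float64(0.48126821435974), np.float64(0.24500154706712243), 0.1375)
c t 11.82 p [0.4812 0.245  0.1374] F [ 0.7 -0.4 -4.5] M [ 0.04 -0.03 -0.03] w 0.0229 gf 59.5 q [ 0.25  0.46  1.6  -0.    1.08 -1.77]
```

```bash
python3 - <<'E'
from h import *
x,y=.4812,.245
hit=arm.servo_line([x,y,.128],max_speed=.02,contact_N=7); s=st("push %s"%hit)
z=s["tcp_pos"][2]
if hit:
    zt=z-.0005
    for yaw in (.42,.38,.34,.30,.48,.51,.54,.58):
        arm.servo_line([x,y,zt],Q(yaw),max_speed=.03); s=st("yaw %.2f"%yaw)
        if s["tcp_pos"][2]<z-.0012 or s["contact_force"][2]<-3: break
E
```

```text
push False t 12.44 p [0.4811 0.245  0.1279] F [-0.8 -0.6 -5. ] M [ 0.07  0.17 -0.01] w 0.0236 gf 59.6 q [ 0.25  0.47  1.61  0.    1.06 -1.77]
```

The key went straight past the key stop with no reaction force. Now on against the spring.

```bash
python3 - <<'E'
from h import *
x,y=.4812,.245
x,y,z=comply_down(x,y,.1279,.1165,fmax=25,speed=.03); print(x,y); st("spring")
for i in range(12):
    z-=.0005; arm.servo_line([x,y,z],max_speed=.01)
    s=arm.read_state(); F=s["contact_force"]; print(round(z,4),np.round(s["tcp_pos"][2],4),np.round(F,1),np.round(s["ft_torque"],2))
    x+=np.clip(F[0]*1e-4,-.0004,.0004); y+=np.clip(F[1]*1e-4,-.0004,.0004)
    if F[2]>20: break
st("end"); print(x,y,z)
E
```

```text
0.48100650411748064 0.24536143606049984
spring t 13.44 p [0.4814 0.2453 0.117 ] F [0.1 0.4 4.5] M [ 0.01 -0.01 -0.04] w 0.0237 gf 60.9 q [ 0.25  0.49  1.62 -0.    1.04 -1.77]
0.116 0.1166 [-0.2 -0.3  5.5] [ 0.01  0.01 -0.01]
0.1155 0.1161 [-0.2 -1.3  5.8] [-0.    0.07  0.04]
0.115 0.1156 [-0.  -0.1  5.9] [ 0.13  0.08 -0.01]
0.1145 0.1152 [-0.1  0.8  7. ] [0.09 0.09 0.02]
0.114 0.1147 [-0.9 -0.1  6.9] [0.01 0.1  0.01]
0.1135 0.1143 [-1.2 -0.2  7. ] [-0.06  0.11 -0.02]
0.113 0.1143 [-1.7 -0.5 10.7] [-0.02  0.31  0.01]
0.1125 0.1142 [-2.5  0.1 15.2] [-0.1   0.48  0.  ]
0.112 0.1142 [-3.7 -0.8 19.2] [-0.23  0.58  0.03]
0.1115 0.1142 [-2.5 -1.3 22.6] [-0.2   0.65  0.01]
end t 15.94 p [0.4814 0.2454 0.1142] F [-2.5 -1.3 22.6] M [-0.2   0.65  0.01] w 0.0231 gf 63.2 q [ 0.25  0.49  1.62 -0.    1.03 -1.77]
0.47970475158758186 0.24498645553323398 0.1115
```

The stop came exactly at the predicted TCP height of 0.1143, with a spring ramp and then a stiff contact. I'll check it visually while holding.

```bash
python3 - <<'E'
from h import *
arm.hold(1.0); st("hold"); s,_=shot("side","s2")
cv2.imwrite("pics/c2.png",cv2.resize(s[110:270,180:340],(600,600),interpolation=cv2.INTER_CUBIC)[:,:,::-1])
E
```

```text
hold t 16.94 p [0.4814 0.2454 0.1142] F [-1.8 -1.4 22.1] M [-0.25  0.64  0.  ] w 0.0228 gf 63.2 q [ 0.25  0.49  1.62 -0.    1.03 -1.77]
```

View pics/c2.png

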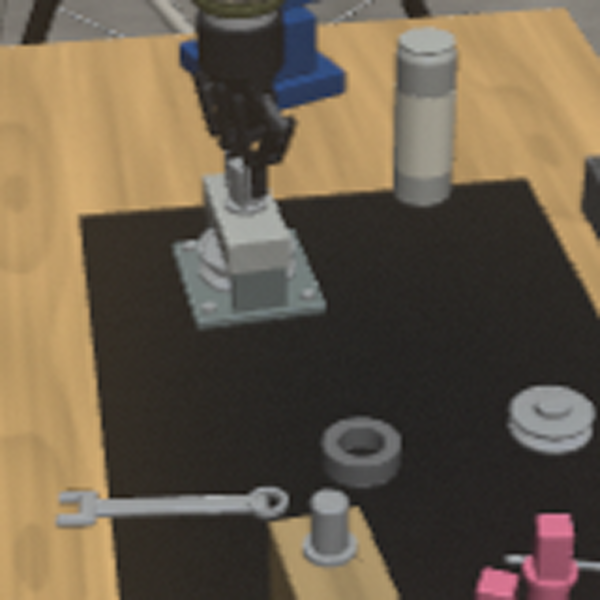

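The collar sits flush on the bridge at (247,203), the head is still gripped, and the bystanders haven't moved. Handing in.

```bash
python3 -c "
from bench import arm
print(arm.close_job())"
```

```text
the job is handed in; nothing more can be done
None
```

The keyed shaft is pressed home: its key went into the keyway without searching because I had pre-turned it from the camera view, the collar is seated on the bracket, the head is still gripped with about 22 N at the wrist, and the job was handed in at about 17 s.

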